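Next graver to the sharpening stone

ROBOT

A 7-joint arm with a two-finger parallel gripper is mounted at the origin on a cart in front of the work surface, level with it; the furniture and walls round the work are solid. World frame = base frame: x ahead of the robot, y to its left, z up, the work surface at z = 0. Lengths are in m, angles in rad, forces in N, time in s.
With the tool pointing down it reaches from about 0.35 to 0.9 m from the base axis. Payload 8.1 kg.
Tool frame: the origin (TCP) lies at the centre of the arm's flange, where the gripper is bolted on; the fingertips stand 178 mm ahead of it and the grasp point (between the pads) lies 159 mm ahead of it; z points along the fingers, y is the direction in which the jaws open and shut (so a half turn about z gives the same grasp; the last joint's range is limited). The gripper opens to 92 mm and grips with 3 to 60 N. Pads are 19 mm wide; open, the fingers measure 130 mm over their backs; the gripper's body (75 mm by 190 mm) begins 47 mm behind the grasp point.
Start: joints at [-1.222, 0.434, 0.025, 1.573, -0.012, 1.134, -0.075], TCP at [0.273, 0.562, 0.405] pointing down, gripper open.
Joint ranges: [-2.62, 2.62], [-0.44, 2.09], [-1.27, 1.32], [0.08, 2.57], [-1.32, 4.46], [0.12, 2], [-2.74, 2.74]. Speed limits (rad/s): [2.22, 2.22, 3.01, 3.01, 3.14, 3.14, 3.14].

INTERFACE

Orientations are given as a rotation vector (axis times angle).
In Python, from cell import arm, get_image, camera_model gives the robot as it stands. The module is installed in compiled form; this text tells all that it offers.
- The arm moves only by the shell command python3 -m pendant 'ROWS' [FORCE]. ROWS is JSON, a list that holds one entry, the list of rows, each a list of 7 numbers: the shift along the tool's x, y, z in mm, then the turn, a rotation vector about the tool's x, y, z in rad, then the closure, from -1 (fully open) to 1 (shut). In form: [[[x, y, z, rx, ry, rz, hand], ...]]. A call has 1 to 20 rows; each row is the pose to reach, as a shift and turn from the pose commanded when the call began, along the tool's axes at that moment; what a row does not reach only later rows make up. A row lasts 1/8 s, in which the tool goes at most 62.5 mm and 10.7 degrees, less where a joint would pass 70% of its speed; a pose out of reach is approached as far as the arm can. A call with a gripper value outside its range is refused whole. The fingers move at their own pace and stop on an object; FORCE is the grip in N (left out, the last holds). Time passes only in rows, so rows that repeat a pose let the fingers close. It gives the time, the measured TCP pose, the force and the opening at its end, in the units of the state.
- arm.observe(): the state, without advancing time (a new reading comes with each control period).
- get_image(name): name is "side" or "top"; returns the picture (480x640x3 uint8, red, green, blue); there is no depth.
- camera_model(name): a dict with "fx", "fy", "cx", "cy" (pixels), "k1" (the pictures are not rectified: a ray, as slopes to the right and down, at radius r is drawn at 1 + k1 r^2 times it, then the intrinsics apply), "position" and "orientation" of the camera in the world. Camera axes: x right, y down, z forward; pixel columns grow to the right and rows downward; lengths in m; the calibration is good to about 2 mm. A picture is of the moment at which its call begins. camera_model takes no time and is no camera call.
- arm.sign_off(): hands the job in, once; it reports no verdict.
The state is a dict: "clock": time; "joints": joint angles; "dq": joint speeds; "joint_efforts": joint torques, N m; "position": TCP position; "ee_rot": TCP orientation; "force": force on the tool from outside, world axes, zero at the start; "ft_torque": the same for the moment, N m; "width": opening from 0.0 (shut) to 1.0 (fully open).
Only numpy, scipy, OpenCV 4.12 (cv2) and the standard library are available. Lean on these libraries where they do the work, as an engineer would, in place of code of your own. Each camera call takes 0.05 s, during which the arm holds its last target.

TASK

Two freshly sharpened gravers wait in the small two-hole stand: put them back into the four-hole graver rack, filling it from the far end so that you never reach over a standing tool: first the slim-handled one into the far hole marked with one dot, then the mushroom-handled one into the two-dot hole next to it, each fully home and let go. Then draw the next graver, the pear-handled one in the three-dot hole, up out of the rack, lean it over to 45 degrees (the angle of its cutting face) and hold it point down with the point a few centimetres above the sharpening stone, while I oil the stone. Finish while holding it there, raised and touching nothing else; the last graver stays in its hole.

Things in the scene. Friction and masses are not known exactly. Their poses are not given: they have to be found in the camera images.
- graver_slim: Turned wooden handle, brass ferrule, thin steel blade; 60 g, round. Origin at the shoulder under the handle (seat plane), z up through the handle. Ferrule 11 mm thick to 8 mm below the shoulder, tapering to the 5 mm blade by 14 mm; point 56 mm below. Handle: slim, straight, 20 mm thick from 24 to 44 mm above the shoulder, top at 55 mm. Waits in either hole of the stand.
- graver_mushroom: Turned wooden handle, brass ferrule, thin steel blade; 60 g, round. Origin at the shoulder under the handle (seat plane), z up through the handle. Ferrule 13 mm thick to 8 mm below the shoulder, tapering to the 5 mm blade by 14 mm; point 56 mm below. Handle: thin neck, then a mushroom head 32 to 33 mm thick from 31 to 46 mm above the shoulder, top at 56 mm. Waits in the other hole of the stand.
- graver_pear: Turned wooden handle, brass ferrule, thin steel blade; 60 g, round. Origin at the shoulder under the handle (seat plane), z up through the handle. Ferrule 12 mm thick to 8 mm below the shoulder, tapering to the 5 mm blade by 14 mm; point 56 mm below. Handle: pear shaped, 26 mm thick from 26 to 46 mm above the shoulder, top at 56 mm. Stands in the rack's three-dot hole.
- graver_pear_tip (a point): The steel point of the pear-handled graver, 56 mm below its origin along its axis.
- graver_barrel: Turned wooden handle, brass ferrule, thin steel blade; 60 g, round. Origin at the shoulder under the handle (seat plane), z up through the handle. Ferrule 13 mm thick to 8 mm below the shoulder, tapering to the 5 mm blade by 14 mm; point 56 mm below. Handle: barrel shaped, thickest low down (30 mm at 20 mm above the shoulder), narrowing to the top at 56 mm. Stands in the four-dot hole and stays there.
- rack: Graver rack of mid-brown wood, fixed, 206 x 56 x 72 mm: a 16 mm drilled deck on two cheeks over a base board. On the riser; origin under its centre, x along the row towards the one-dot (far) end, z up; deck top 72 mm above the origin. Four through holes 48 mm apart in a row, with burnt dots (1, 2, 3, 4) beside them.
- hole1 (a point): Centre of the one-dot hole's mouth, on the deck top (118 mm above the bench), the farthest hole, 13 mm across. Empty at the start. A graver is fully home when its origin is at this point, standing upright with its shoulder on the deck.
- hole2 (a point): The same for the two-dot hole, 15 mm across, empty at the start.
- hole3 (a point): The same for the three-dot hole, 14 mm across, holds the pear-handled graver.
- hole4 (a point): The same for the four-dot hole (nearest), 15 mm across, holds the barrel-handled graver.
- stand: Waiting stand: a dark hardwood block 112 x 56 x 72 mm, fixed, with two holes 14.5 mm across, 62 mm deep, at x = +28 and -28 mm. On the riser; origin under its centre, x along the row, away from the robot, z up; top 72 mm above the origin. The two gravers stand in it, shoulders on its top.
- stone: Sharpening stone: a plain dark grey block 50 x 120 x 22 mm lying flat, fixed. On the riser, its length roughly along the robot's x. Origin under its centre, x along the 50 mm width, y along the 120 mm length, z up; top face 22 mm above the origin.
- riser: Bench-top riser: a low wooden chest 305 x 560 x 46 mm, fixed on the bench, that carries the rack, the stand and the stone. Origin under its centre on the bench; its flat top is 46 mm above the bench. Keep clear, left of it: a lamp hood (x over 0.62, y over 0.2, z over 0.28 m) and a pole with a hanging motor (x 0.37 to 0.57, y over 0.38 m; above z = 0.4 m the pole leans in to y = 0.28).

How it is judged:
On the way, in this order (a step that is already met when the one before it is completed fails the run):
1. the slim-handled graver is home in the one-dot hole and let go (horizontal distance between graver_slim and hole1 below 0.004 m and z of graver_slim in the frame of hole1 between -0.004 and 0.004 m and angle between graver_slim's own z axis and vertical below 0.1 rad and contact force between the fingers and graver_slim below 0.1 N and linear speed of graver_slim below 0.03 m/s), for 0.2 s.
2. the mushroom-handled graver is home in the two-dot hole and let go, the slim one still home (all of step 1 and horizontal distance between graver_mushroom and hole2 below 0.004 m and z of graver_mushroom in the frame of hole2 between -0.004 and 0.004 m and angle between graver_mushroom's own z axis and vertical below 0.1 rad and contact force between the fingers and graver_mushroom below 0.1 N and linear speed of graver_mushroom below 0.03 m/s), for 0.2 s.
3. the pear-handled graver is drawn clear of the rack in the grip, its point above the deck (z of graver_pear_tip in the frame of hole3 above 0.005 m and contact force between the fingers and graver_pear above 0.5 N), for 0.1 s.
At the end, for the whole second after the job is handed in: Pear-handled graver held still in the fingers, touching nothing else, 45 degrees (+-10) from upright, its point over the stone's face and 10 to 90 mm above it; slim, mushroom and barrel gravers released and fully home in the one-, two- and four-dot holes (within 4 mm) (all of step 2 and angle between graver_pear's own z axis and vertical between 0.611 and 0.96 rad and x of graver_pear_tip in the frame of stone between -0.025 and 0.025 m and y of graver_pear_tip in the frame of stone between -0.06 and 0.06 m and z of graver_pear_tip in the frame of stone between 0.032 and 0.112 m and height (world z) of graver_pear above 0.11 m and contact force between the fingers and graver_pear above 1 N and linear speed of each of graver_pear, graver_barrel below 0.03 m/s and angular speed of graver_pear below 0.3 rad/s and contact force between graver_pear and stone below 0.05 N and contact force between graver_pear and riser below 0.05 N and contact force between graver_pear and rack below 0.05 N and contact force between graver_pear and stand below 0.05 N and contact force between graver_pear and graver_slim below 0.05 N and contact force between graver_pear and graver_mushroom below 0.05 N and contact force between graver_pear and graver_barrel below 0.05 N and horizontal distance between graver_barrel and hole4 below 0.004 m and z of graver_barrel in the frame of hole4 between -0.004 and 0.004 m and angle between graver_barrel's own z axis and vertical below 0.1 rad and contact force between the fingers and graver_barrel below 0.1 N); the arm keeps its last pose, push and grip.
It fails at once if the barrel-handled graver is lifted or knocked out of its hole (distance of graver_barrel from where it was at the start of the episode above 0.015 m).
It also fails if it takes over 72 s, if anything falls off the work surface, if the arm or the gripper's body presses on something with over 40 N, if the wrist force passes 120 N, or if a joint passes its speed limit or range.

## Working session

There is one attempt and no reset: what is moved stays moved. The work goes in short steps, Python scripts to look and compute and a shell command to move; the robot and the scene stay as the last step left them, time stands still between calls to the robot, and variables do not carry over. Pictures are saved under pics/ and viewed, and the job is handed in when it is done.

```bash
mkdir -p pics
python3 - <<'E'
from cell import arm,get_image,camera_model
import cv2
print(arm.observe())
for n in("side","top"):
    print(n,camera_model(n)); cv2.imwrite(f"pics/{n}0.png",get_image(n)[:,:,::-1])
E
```

```text
{'clock': 0.0, 'joints': array([-1.22157066,  0.43520924,  0.02496841,  1.57410849, -0.01159412,
        1.13399267, -0.07510898]), 'dq': array([ 0.00229893,  0.00036107, -0.00101897,  0.00103185,  0.00039926,
       -0.00129005, -0.00234494]), 'joint_efforts': array([-8.75179612e-04, -6.67853808e+01,  9.84708108e-01, -3.14468014e+01,
       -6.05190732e-02,  4.27310227e-02,  1.76056037e-04]), 'position': array([0.27280472, 0.56205466, 0.40394883]), 'ee_rot': array([-7.03768189e-01, -3.06153525e+00,  2.44864307e-03]), 'force': array([-0.30326383, -0.2842738 ,  0.29002342]), 'ft_torque': array([ 0.02877724, -0.01139471, -0.02929866]), 'width': 1.0028319402476558}
side {'fx': 598.292117587905, 'fy': 598.292117587905, 'cx': 313.09134822168994, 'cy': 240.41199280647336, 'k1': -0.1244146132077282, 'position': array([ 0.48400763, -0.82999949,  0.62024389]), 'orientation': array([-2.15689743,  0.06847414, -0.06222232])}
top {'fx': 622.3345194952975, 'fy': 622.3345194952975, 'cx': 325.6928833908085, 'cy': 246.33601501914833, 'k1': -0.18858017610345182, 'position': array([ 0.3514824 , -0.02059816,  1.04098746]), 'orientation': array([-2.06405943,  2.14374967, -0.25089202])}
```

View pics/side0.png

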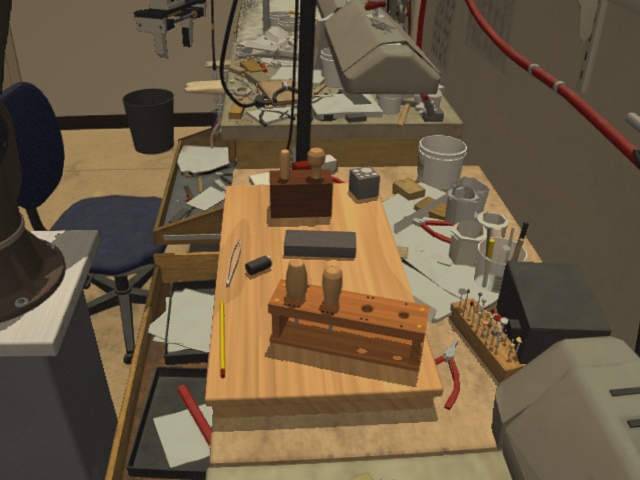

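View pics/top0.png

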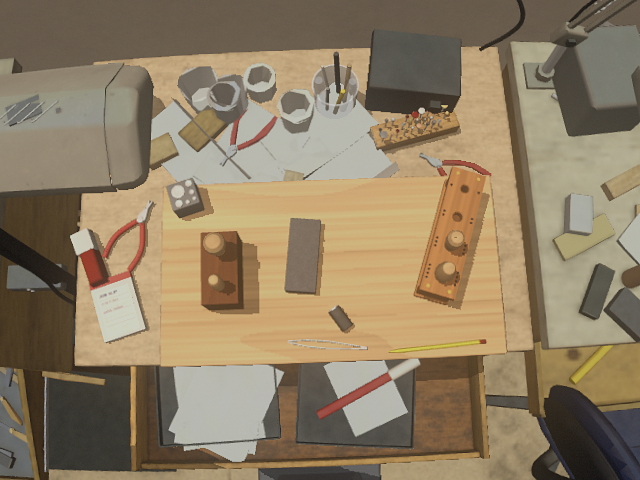

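```bash
cat > h.py <<'E'
import numpy as np,cv2
from scipy.spatial.transform import Rotation as R
from cell import arm,get_image,camera_model
def cam(n):
    c=camera_model(n);K=np.array([[c['fx'],0,c['cx']],[0,c['fy'],c['cy']],[0,0,1]]);return c,K,np.array([c['k1'],0,0,0,0.]),R.from_rotvec(c['orientation']).as_matrix(),c['position']
def ray(n,uv):
    c,K,d,M,p=cam(n);q=cv2.undistortPoints(np.array(uv,float).reshape(-1,1,2),K,d).reshape(-1,2)
    r=np.c_[q,np.ones(len(q))]@M.T;return p,r
def plane(n,uv,z):
    p,r=ray(n,uv);return p+r*((z-p[2])/r[:,2])[:,None]
def proj(n,X):
    c,K,d,M,p=cam(n);X=np.atleast_2d(X);return cv2.projectPoints(((X-p)@M).reshape(-1,1,3),np.zeros(3),np.zeros(3),K,d)[0].reshape(-1,2)
def tri(ua,ub):
    p,r=ray('side',[ua]);q,s=ray('top',[ub]);r=r[0]/np.linalg.norm(r[0]);s=s[0]/np.linalg.norm(s[0])
    A=np.c_[r,-s];t=np.linalg.lstsq(A,q-p,rcond=None)[0];a=p+r*t[0];b=q+s*t[1];return (a+b)/2,np.linalg.norm(a-b)
def crop(n,im,x0,y0,x1,y1,name):
    k=min(800/(x1-x0),600/(y1-y0));cv2.imwrite(name,cv2.resize(im[y0:y1,x0:x1,::-1],None,fx=k,fy=k,interpolation=cv2.INTER_CUBIC));print(name,k)
E
python3 - <<'E'
from h import *
t=cv2.imread('pics/top0.png')[:,:,::-1];s=cv2.imread('pics/side0.png')[:,:,::-1]
crop('',t,400,150,520,310,'pics/c1.png');crop('',t,180,200,340,320,'pics/c2.png')
crop('',s,260,255,440,375,'pics/c3.png');crop('',s,260,140,380,260,'pics/c4.png')
E
```

```text
pics/c1.png 3.75
pics/c2.png 5.0
pics/c3.png 4.444444444444445
pics/c4.png 5.0
```

View pics/c1.png

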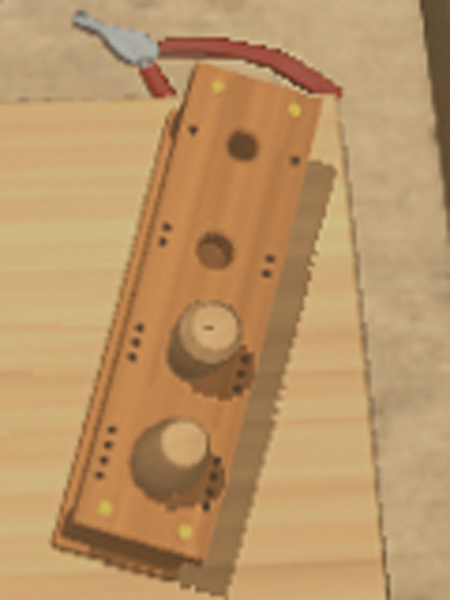

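View pics/c2.png

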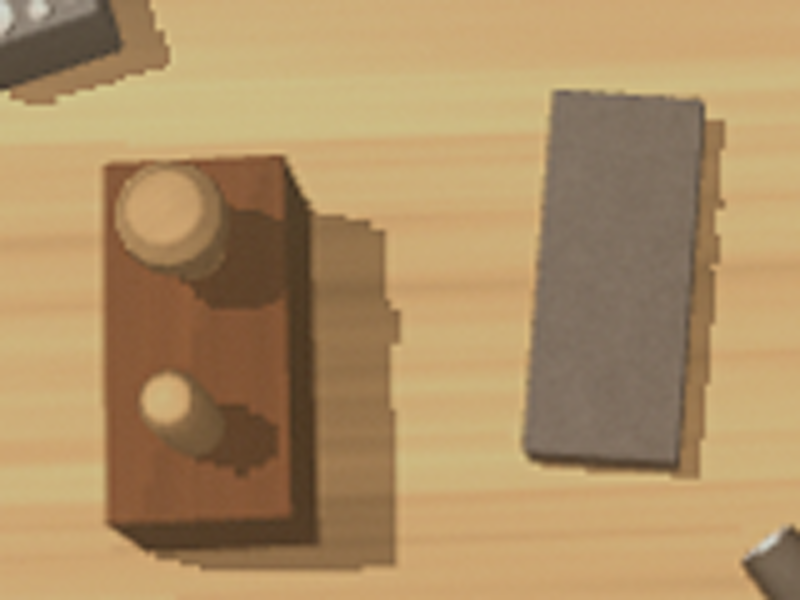

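View pics/c3.png

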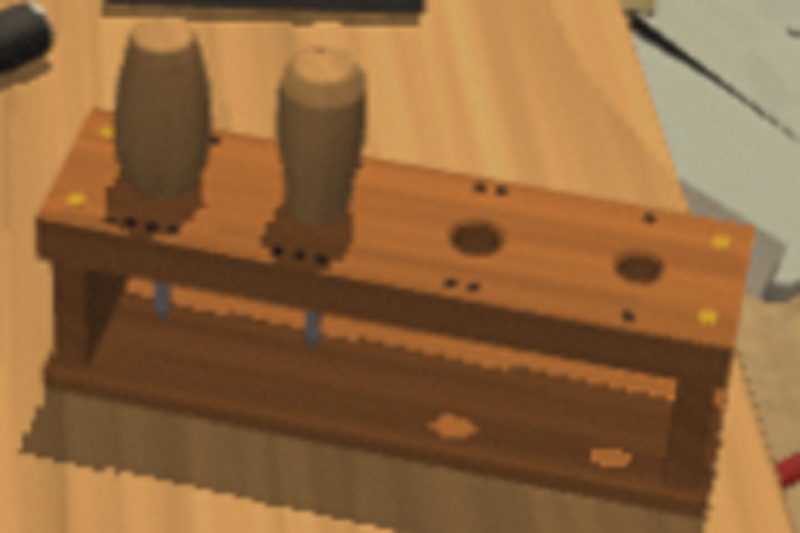

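View pics/c4.png

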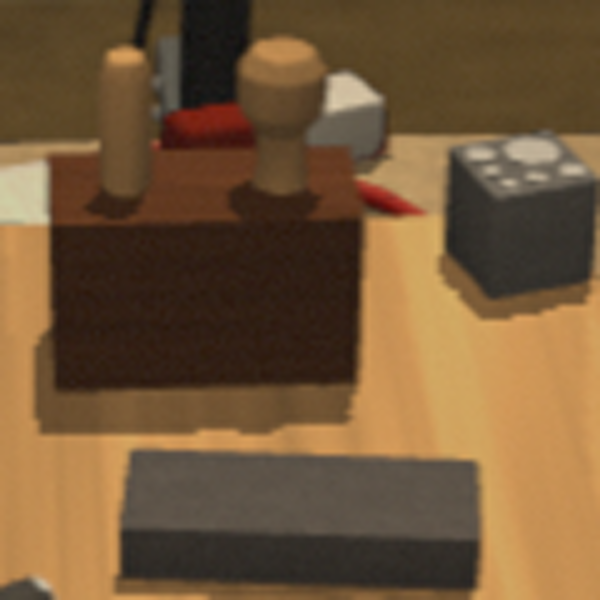

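Run:
```python
from h import *
np.set_printoptions(precision=4,suppress=True)
t=lambda P,o,k:np.array(P)/k+np.array(o)-0.5*(1-1/k)
T1=lambda P:t(P,(400,150),3.75);T2=lambda P:t(P,(180,200),5);S3=lambda P:t(P,(260,255),4.4444);S4=lambda P:t(P,(260,140),5)
a=plane('top',T1([(243,146),(215,251)]),.118);b=plane('side',S3([(639,267),(476,238)]),.118)
print('holes top',a,'\nside',b)
p=plane('top',T1([(218,87),(294,110),(106,508),(185,532)]),.118);q=plane('side',S3([(721,241),(708,317),(107,132),(75,199)]),.118)
print('pins',p,q,p.mean(0),q.mean(0))
for n,P in(('top',p),('side',q)):
  c=P.mean(0);d=(P[0]+P[1]-P[2]-P[3]);d/=np.linalg.norm(d);print(n,'yaw',np.arctan2(d[1],d[0]));print([c+d*s for s in(.072,.024,-.024,-.072)])
c=plane('top',T2([(105,163),(284,156),(292,515),(107,522)]),.118);print('stand',c,c.mean(0))
d=(c[0]+c[1]-c[2]-c[3]);d/=np.linalg.norm(d);print(np.arctan2(d[1],d[0]),c.mean(0)+.028*d,c.mean(0)-.028*d)
c=plane('side',S4([(50,157),(352,148),(361,219),(54,226)]),.118);print('stand side',c,c.mean(0))
c=plane('top',T2([(553,90),(704,100),(677,461),(527,456)]),.068);print('stone',c,c.mean(0))
c=plane('side',S4([(133,451),(478,463),(478,541),(122,530)]),.068);print('stone side',c,c.mean(0))
# graver tops
print('mush',tri(S4([(282,48)])[0],T2([(166,203)])[0]),plane('top',T2([(166,203)]),.118+.054))
print('slim',tri(S4([(126,53)])[0],T2([(168,399)])[0]),plane('top',T2([(168,399)]),.118+.053))
print('pear',plane('top',T1([(211,328)]),.118+.054),'barrel',plane('top',T1([(186,444)]),.118+.055))
```

```text
holes top [[ 0.6512 -0.2551  0.118 ]
 [ 0.6059 -0.2389  0.118 ]] 
side [[ 0.6522 -0.2548  0.118 ]
 [ 0.6067 -0.2391  0.118 ]]
pins [[ 0.6778 -0.2469  0.118 ]
 [ 0.6666 -0.2788  0.118 ]
 [ 0.5001 -0.185   0.118 ]
 [ 0.489  -0.2165  0.118 ]] [[ 0.6788 -0.2446  0.118 ]
 [ 0.6677 -0.2774  0.118 ]
 [ 0.5005 -0.1831  0.118 ]
 [ 0.49   -0.2151  0.118 ]] [ 0.5834 -0.2318  0.118 ] [ 0.5843 -0.2301  0.118 ]
top yaw -0.3361536435687114
[array([ 0.6513, -0.2556,  0.118 ]), array([ 0.606 , -0.2397,  0.118 ]), array([ 0.5607, -0.2239,  0.118 ]), array([ 0.5154, -0.2081,  0.118 ])]
side yaw -0.33474788831590463
[array([ 0.6523, -0.2537,  0.118 ]), array([ 0.6069, -0.238 ,  0.118 ]), array([ 0.5616, -0.2222,  0.118 ]), array([ 0.5163, -0.2064,  0.118 ])]
stand [[0.5955 0.1588 0.118 ]
 [0.5956 0.1032 0.118 ]
 [0.4844 0.1016 0.118 ]
 [0.4841 0.1577 0.118 ]] [0.5399 0.1303 0.118 ]
0.012215433353250413 [0.5679 0.1307 0.118 ] [0.5119 0.13   0.118 ]
stand side [[0.4856 0.1564 0.118 ]
 [0.5974 0.1594 0.118 ]
 [0.5952 0.1038 0.118 ]
 [0.4864 0.103  0.118 ]] [0.5411 0.1307 0.118 ]
stone [[ 0.6276  0.0221  0.068 ]
 [ 0.6224 -0.0268  0.068 ]
 [ 0.5045 -0.014   0.068 ]
 [ 0.5079  0.0334  0.068 ]] [0.5656 0.0037 0.068 ]
stone side [[ 0.5114  0.0328  0.068 ]
 [ 0.6288  0.02    0.068 ]
 [ 0.6225 -0.027   0.068 ]
 [ 0.5061 -0.0152  0.068 ]] [0.5672 0.0026 0.068 ]
mush (array([0.5682, 0.1302, 0.1727]), np.float64(0.0005044429980851341)) [[0.5686 0.1304 0.172 ]]
slim (array([0.5121, 0.1299, 0.1716]), np.float64(0.0018345230749100638)) [[0.5113 0.1299 0.171 ]]
pear [[ 0.5601 -0.2218  0.172 ]] barrel [[ 0.5147 -0.2079  0.173 ]]
```

```bash
cat >> h.py <<'E'
def tool(phi,pitch=0,base=None):
    a=np.radians(phi);y=np.array([np.cos(a),np.sin(a),0]);z=np.array([0,0,-1.]);return R.from_matrix(np.c_[np.cross(y,z),y,z])
def rows(wps,cur=None):
    "wps: (grasp point xyz, Rotation, n)"
    o=arm.observe();p0=o['position'];r0=R.from_rotvec(o['ee_rot']);p=p0;r=r0
    for g,rt,n in wps:
        pt=np.array(g)-0.159*rt.apply([0,0,1]);rv=(r.inv()*rt).as_rotvec()
        for i in range(1,n+1):
            f=i/n;P=p+(pt-p)*f;Q=r*R.from_rotvec(rv*f)
            print(np.round(np.r_[r0.inv().apply(P-p0)*1000,1000*(r0.inv()*Q).as_rotvec()],0).astype(int).tolist(),end=' ' if i<n else '\n')
        p,r=pt,rt
def st():
    o=arm.observe();r=R.from_rotvec(o['ee_rot']);print('t',round(o['clock'],2),'grasp',np.round(o['position']+.159*r.apply([0,0,1]),4),'y',np.round(r.apply([0,1,0]),3),'z',np.round(r.apply([0,0,1]),3),'F',np.round(o['force'],1),'w',round(o['width'],3),'j',np.round(o['joints'],2))
E
python3 - <<'E'
from h import *
st();r0=R.from_rotvec(arm.observe()['ee_rot'])
rows([((.25,.37,.246),r0,7),((.30,.23,.246),tool(80),5)])
E
```

```text
t 0.1 grasp [0.2727 0.5619 0.245 ] y [ 0.437  0.9   -0.001] z [-0.001 -0.001 -1.   ] F [-0.2  0.8  0.3] w 1.0 j [-1.22  0.44  0.02  1.57 -0.01  1.13 -0.08]
[-9, -26, 0, 0, 0, 0] [-18, -52, 0, 0, 0, 0] [-27, -78, 0, 0, 0, 0] [-36, -104, 0, 0, 0, 0] [-45, -130, -1, 0, 0, 0] [-54, -156, -1, 0, 0, 0] [-63, -183, -1, 0, 0, 0]
[-85, -203, -1, 0, 0, -55] [-106, -224, -1, -1, 0, -111] [-127, -245, -1, -1, 0, -166] [-148, -266, -1, -1, 0, -222] [-169, -287, -1, -1, 0, -277]
```

```bash
python3 -m pendant '[[[-9,-26,0,0,0,0,-1],[-18,-52,0,0,0,0,-1],[-27,-78,0,0,0,0,-1],[-36,-104,0,0,0,0,-1],[-45,-130,0,0,0,0,-1],[-54,-156,0,0,0,0,-1],[-63,-183,0,0,0,0,-1],[-85,-203,0,0,0,-0.055,-1],[-106,-224,0,0,0,-0.11,-1],[-127,-245,0,0,0,-0.165,-1],[-148,-266,0,0,0,-0.22,-1],[-169,-287,0,0,0,-0.275,-1],[-169,-287,0,0,0,-0.275,-1]]]'
python3 - <<'E'
from h import *
st()
rows([((.40,.15,.246),tool(88),5),((.5122,.130,.246),tool(90.7),4),((.5122,.130,.160),tool(90.7),4)])
E
```

```text
clock: 1.72
position: [0.3, 0.2285, 0.4046]
ee_rot: [-0.282, -3.129, 0.001]
force: [-0.2, 1.3, 0.3]
width: 1.001
t 1.73 grasp [0.2999 0.2284 0.2456] y [ 0.179  0.984 -0.001] z [-0. -0. -1.] F [-0.2  1.3  0.3] w 1.001 j [-0.92  0.02  0.13  2.13 -0.    1.    0.6 ]
[-22, -12, 0, 0, 0, -29] [-45, -24, 0, 0, 0, -58] [-67, -36, 0, 0, 0, -87] [-90, -47, 0, 0, 0, -116] [-112, -59, 0, -1, 0, -145]
[-141, -59, 0, -1, 0, -157] [-169, -59, 0, -1, 0, -169] [-198, -59, 0, -1, 0, -180] [-226, -59, 0, -1, 0, -192]
[-226, -59, 21, -1, 0, -192] [-226, -59, 43, -1, 0, -192] [-226, -59, 64, -1, 0, -192] [-226, -59, 86, -1, 0, -192]
```

```bash
python3 -m pendant '[[[-22,-12,0,0,0,-0.03,-1],[-45,-24,0,0,0,-0.06,-1],[-67,-36,0,0,0,-0.09,-1],[-90,-47,0,0,0,-0.12,-1],[-112,-59,0,0,0,-0.145,-1],[-141,-59,0,0,0,-0.16,-1],[-169,-59,0,0,0,-0.17,-1],[-198,-59,0,0,0,-0.18,-1],[-226,-59,0,0,0,-0.192,-1],[-226,-59,0,0,0,-0.192,-1]]]'
python3 - <<'E'
from h import *
st()
rows([((.5122,.130,.152),tool(90.7),5)])
for n in("side","top"): cv2.imwrite(f"pics/{n}1.png",get_image(n)[:,:,::-1])
print(proj('side',[[.5122,.13,.118],[.5122,.13,.174]]),proj('top',[[.5122,.13,.118],[.5122,.13,.174]]))
E
```

```text
clock: 2.98
position: [0.5131, 0.133, 0.4042]
ee_rot: [-0.022, 3.141, -0.001]
force: [-1.1, 0.3, -0.4]
width: 0.998
t 2.98 grasp [0.5131 0.1329 0.2452] y [-0.014  1.    -0.001] z [ 0.    -0.001 -1.   ] F [-1.1  0.3 -0.4] w 0.998 j [-0.61  0.28  0.33  1.83 -0.1   1.05  1.34]
[0, -1, 19, 0, 0, 0] [0, -1, 37, 0, 0, 1] [1, -2, 56, 0, 0, 1] [1, -2, 75, 0, 0, 1] [1, -3, 93, -1, 0, 2]
[[284.55441832 177.39365792]
 [284.34095132 149.03078773]] [[219.13999778 284.93985883]
 [212.75833013 278.38851776]]
```

View pics/side1.png

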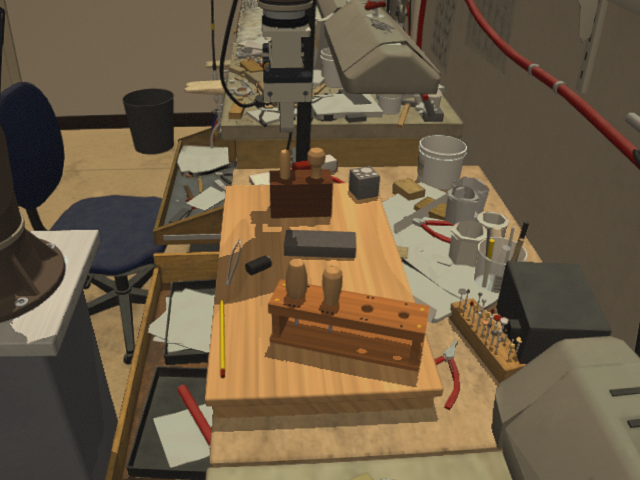

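The hand stands squarely over the slim graver (side px 285,165), nothing in the way. Descending.

```bash
python3 -m pendant '[[[0,-1,19,0,0,0,-1],[0,-1,37,0,0,0,-1],[0,-2,56,0,0,0,-1],[1,-3,75,0,0,0,-1],[1,-3,93,0,0,0,-1],[1,-3,93,0,0,0,-1],[1,-3,93,0,0,0,-1]]]'
python3 - <<'E'
from h import *
st()
E
```

```text
clock: 3.95
position: [0.5106, 0.1299, 0.3124]
ee_rot: [-0.024, 3.141, 0.001]
force: [-0.1, -0.4, 0.7]
width: 0.998
t 3.95 grasp [0.5106 0.13   0.1534] y [-0.016  1.     0.001] z [ 0.     0.001 -1.   ] F [-0.1 -0.4  0.7] w 0.998 j [-0.58  0.38  0.3   1.94 -0.15  0.84  1.39]
```

```bash
python3 -m pendant '[[[-2,0,1,0,0,0,-1],[-2,0,1,0,0,0,1],[-2,0,1,0,0,0,1],[-2,0,1,0,0,0,1],[-2,0,1,0,0,0,1],[-2,0,1,0,0,0,1],[-2,0,1,0,0,0,1],[-2,0,1,0,0,0,1]]]' 20
python3 - <<'E'
from h import *
st()
E
```

```text
clock: 4.95
position: [0.5128, 0.1295, 0.3107]
ee_rot: [-0.024, 3.141, 0.0]
force: [0.1, 0.5, -0.0]
width: 0.282
t 4.95 grasp [0.5128 0.1295 0.1517] y [-0.015  1.     0.   ] z [ 0.  0. -1.] F [ 0.1  0.5 -0. ] w 0.282 j [-0.58  0.39  0.3   1.94 -0.15  0.84  1.39]
```

```bash
python3 -m pendant '[[[0,0,0,0,0,0,1],[0,0,0,0,0,0,1],[0,0,0,0,0,0,1],[0,0,0,0,0,0,1]]]'; python3 -m pendant '[[[0,0,-20,0,0,0,1],[0,0,-40,0,0,0,1],[0,0,-60,0,0,0,1],[0,0,-80,0,0,0,1],[0,0,-94,0,0,0,1],[0,0,-94,0,0,0,1]]]'
python3 - <<'E'
from h import *
st()
for n in("side","top"): cv2.imwrite(f"pics/{n}2.png",get_image(n)[:,:,::-1])
crop('',get_image('side'),220,60,380,180,'pics/s2.png')
R1=tool(70.8)
rows([((.55,-.05,.25),tool(80),7),((.6518,-.2547,.25),R1,8)])
E
```

```text
clock: 5.45
position: [0.5128, 0.1295, 0.3108]
ee_rot: [-0.024, 3.141, 0.0]
force: [1.2, 1.0, 0.6]
width: 0.212
clock: 6.2
position: [0.513, 0.1295, 0.4054]
ee_rot: [-0.024, 3.14, 0.001]
force: [-0.3, 0.1, -1.1]
width: 0.214
t 6.2 grasp [0.5132 0.1296 0.2464] y [-0.015  1.     0.001] z [ 0.002  0.001 -1.   ] F [-0.3  0.1 -1.1] w 0.214 j [-0.61  0.28  0.33  1.83 -0.1   1.05  1.35]
pics/s2.png 5.0
[-5, -26, -1, 0, 0, 27] [-10, -51, -1, 0, 0, 54] [-15, -77, -2, 0, 0, 81] [-20, -103, -3, 0, -1, 108] [-25, -129, -4, 0, -1, 135] [-30, -154, -4, 0, -1, 163] [-35, -180, -5, 0, -1, 190]
[-47, -206, -5, -1, -1, 210] [-59, -232, -5, -1, -1, 230] [-72, -257, -5, -1, -1, 250] [-84, -283, -5, -1, -1, 270] [-96, -309, -5, -1, -1, 290] [-109, -335, -5, -1, -1, 310] [-121, -360, -5, -1, -1, 330] [-133, -386, -5, -1, -1, 350]
```

View pics/s2.png

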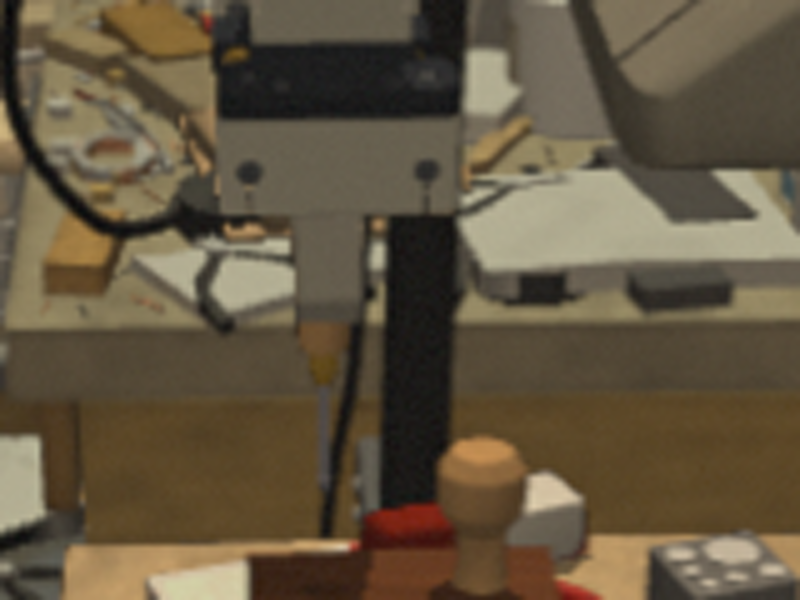

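```bash
python3 -m pendant '[[[-5,-26,-4,0,0,0.03,1],[-10,-51,-8,0,0,0.055,1],[-15,-77,-12,0,0,0.08,1],[-20,-103,-12,0,0,0.11,1],[-25,-129,-12,0,0,0.135,1],[-30,-154,-12,0,0,0.163,1],[-35,-180,-12,0,0,0.19,1],[-47,-206,-12,0,0,0.21,1],[-59,-232,-12,0,0,0.23,1],[-72,-257,-12,0,0,0.25,1],[-84,-283,-12,0,0,0.27,1],[-96,-309,-12,0,0,0.29,1],[-109,-335,-12,0,0,0.31,1],[-121,-360,-12,0,0,0.33,1],[-133,-386,-12,0,0,0.35,1],[-133,-386,-12,0,0,0.35,1],[-133,-386,-12,0,0,0.35,1]]]'
python3 - <<'E'
from h import *
st()
s=get_image('side');t=get_image('top')
cv2.imwrite('pics/side3.png',s[:,:,::-1]);cv2.imwrite('pics/top3.png',t[:,:,::-1])
crop('',s,300,150,460,270,'pics/s3.png')
E
```

```text
clock: 8.48
position: [0.6511, -0.2552, 0.4166]
ee_rot: [-0.525, -3.097, -0.0]
force: [-0.3, 0.3, -0.8]
width: 0.211
t 8.47 grasp [ 0.651  -0.2551  0.2576] y [0.33  0.944 0.   ] z [-0.  0. -1.] F [-0.3  0.3 -0.8] w 0.211 j [ 0.    0.58  0.51  1.38 -0.28  1.25  1.76]
pics/s3.png 5.0
```

View pics/s3.png

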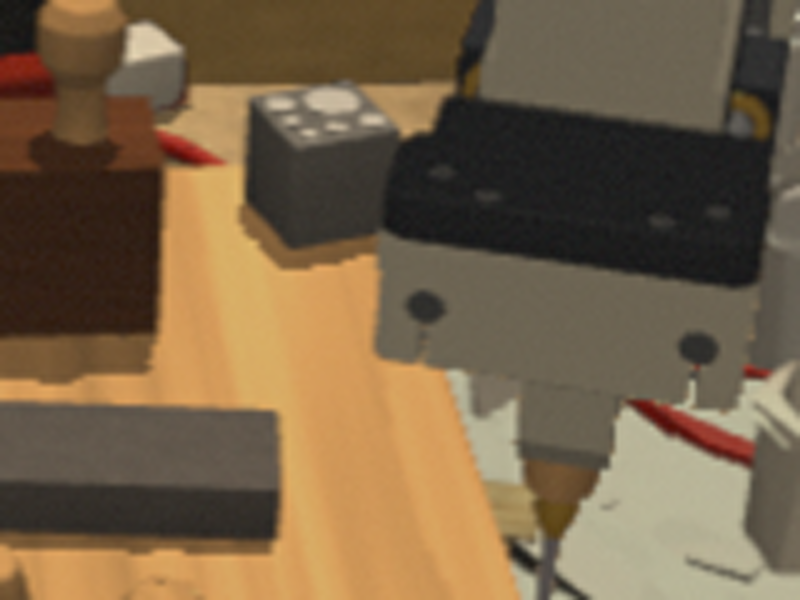

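View pics/top3.png

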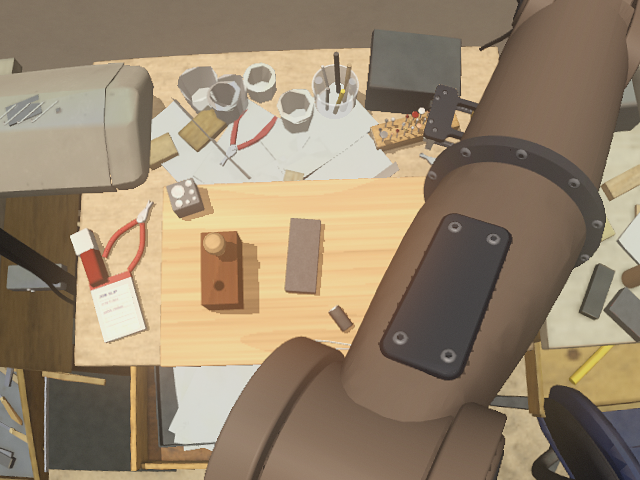

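Run:
```python
from h import *
s=cv2.imread('pics/side3.png')[:,:,::-1]
crop('',s,370,220,450,340,'pics/s3b.png')
g=np.array([.651,-.2551,.2576])
for dz in(0,-.034,-.048,-.06,-.09):
    u=proj('side',g+[0,0,dz])[0];print(dz,u,(u+.5-[370,220])*5)
print(proj('side',[.6518,-.2547,.118]),(proj('side',[.6518,-.2547,.118])+.5-[370,220])*5)
```

```text
pics/s3b.png 5.0
0 [414.85126506 222.86701661] [226.75632528  16.83508303]
-0.034 [411.65408341 247.15340728] [210.77041705 138.26703641]
-0.048 [410.3744987  256.78513209] [204.37249352 186.42566043]
-0.06 [409.29459611 264.87543947] [198.97298057 226.87719733]
-0.09 [406.6619489  284.45397447] [185.8097445  324.76987235]
[[403.06238239 314.67337222]] [[167.81191194 475.86686108]]
```

View pics/s3b.png

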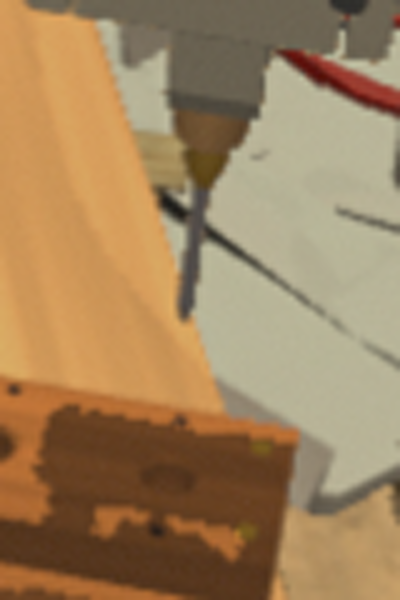

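```bash
python3 -m pendant '[[[-0.6,0.6,15,0,0,0,1],[-0.6,0.6,30,0,0,0,1],[-0.6,0.6,45,0,0,0,1],[-0.6,0.6,55,0,0,0,1],[-0.6,0.6,65,0,0,0,1],[-0.6,0.6,75,0,0,0,1],[-0.6,0.6,80,0,0,0,1],[-0.6,0.6,80,0,0,0,1]]]'
python3 - <<'E'
from h import *
st()
s=get_image('side');crop('',s,350,230,450,350,'pics/s4.png')
E
```

```text
clock: 9.57
position: [0.6523, -0.2541, 0.3364]
ee_rot: [-0.524, -3.097, -0.0]
force: [0.2, -0.1, -1.4]
width: 0.211
t 9.57 grasp [ 0.6522 -0.2541  0.1774] y [ 0.329  0.944 -0.   ] z [-0.  0. -1.] F [ 0.2 -0.1 -1.4] w 0.211 j [ 0.01  0.64  0.48  1.48 -0.32  1.1   1.79]
pics/s4.png 5.0
```

View pics/s4.png

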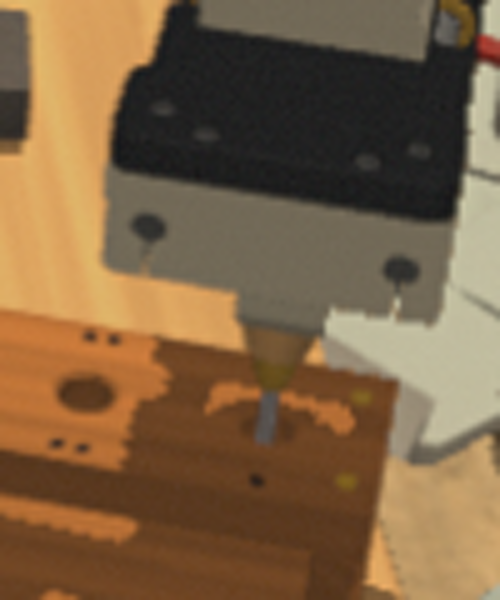

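```bash
python3 -m pendant '[[[0,0,6,0,0,0,1],[0,0,12,0,0,0,1],[0,0,18,0,0,0,1],[0,0,22,0,0,0,1],[0,0,24,0,0,0,1],[0,0,24,0,0,0,1]]]'
python3 - <<'E'
from h import *
st()
s=get_image('side');crop('',s,350,230,450,350,'pics/s5.png')
E
```

```text
clock: 10.38
position: [0.6523, -0.2542, 0.3126]
ee_rot: [-0.524, -3.097, 0.0]
force: [1.3, -0.5, -0.3]
width: 0.214
t 10.38 grasp [ 0.6522 -0.2542  0.1536] y [ 0.329  0.944 -0.   ] z [-0. -0. -1.] F [ 1.3 -0.5 -0.3] w 0.214 j [ 0.01  0.66  0.47  1.5  -0.33  1.06  1.8 ]
pics/s5.png 5.0
```

View pics/s5.png

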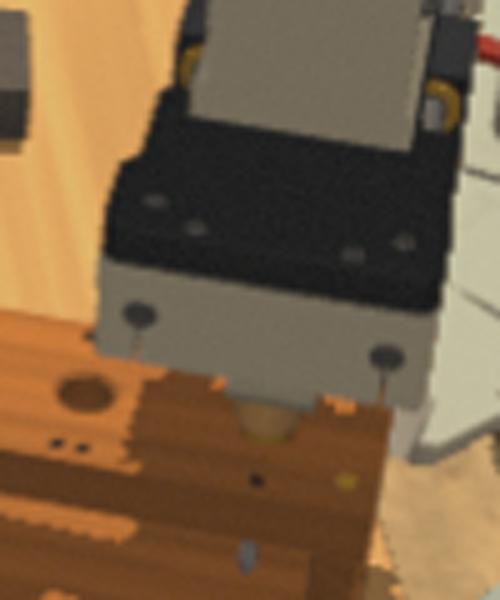

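```bash
python3 -m pendant '[[[0,0,1,0,0,0,1],[0,0,2,0,0,0,1],[0,0,2,0,0,0,1]]]';python3 -m pendant '[[[0,0,0,0,0,0,-0.3],[0,0,0,0,0,0,-0.3],[0,0,0,0,0,0,-0.3],[0,0,0,0,0,0,-0.3],[0,0,0,0,0,0,-0.3]]]';  python3 -m pendant '[[[0,0,-20,0,0,0,-0.3],[0,0,-40,0,0,0,-0.5],[0,0,-60,0,0,0,-1],[0,0,-80,0,0,0,-1],[0,0,-100,0,0,0,-1],[0,0,-110,0,0,0,-1]]]'
python3 - <<'E'
from h import *
st()
s=get_image('side');crop('',s,350,230,450,350,'pics/s6.png')
rows([((.58,-.05,.262),tool(80),7),((.5683,.1307,.255),tool(90.7),7)])
E
```

```text
clock: 10.8
position: [0.6524, -0.2542, 0.3108]
ee_rot: [0.524, 3.097, -0.0]
force: [0.6, -1.6, 0.1]
width: 0.212
clock: 11.42
position: [0.6523, -0.2541, 0.3107]
ee_rot: [-0.524, -3.098, -0.0]
force: [-0.1, 0.3, 0.1]
width: 0.642
clock: 12.18
position: [0.6524, -0.2544, 0.4234]
ee_rot: [0.523, 3.095, -0.001]
force: [-0.8, -1.1, 0.3]
width: 0.998
t 12.18 grasp [ 0.6528 -0.2546  0.2644] y [0.329 0.944 0.   ] z [ 0.003 -0.001 -1.   ] F [-0.8 -1.1  0.3] w 0.998 j [-0.    0.58  0.51  1.37 -0.28  1.26  1.76]
pics/s6.png 5.0
[19, 24, 0, 0, 1, -23] [39, 48, 1, 0, 1, -46] [58, 73, 1, 0, 2, -69] [78, 97, 1, 0, 2, -92] [97, 121, 2, 0, 3, -115] [116, 145, 2, 0, 3, -138] [136, 169, 2, 0, 4, -160]
[146, 193, 3, 0, 4, -187] [156, 217, 4, 0, 4, -214] [166, 241, 5, 0, 4, -240] [176, 265, 6, 0, 4, -267] [186, 288, 7, 0, 4, -294] [196, 312, 8, -1, 4, -321] [206, 336, 9, -1, 4, -347]
```

View pics/s6.png

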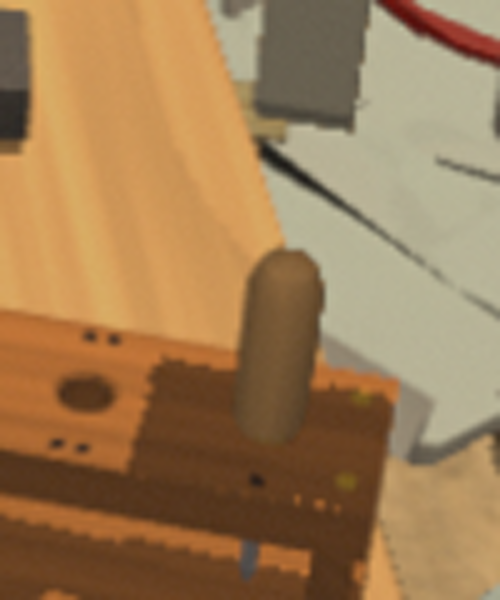

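```bash
python3 -m pendant '[[[19,24,0,0,0,-0.023,-1],[39,48,0,0,0,-0.046,-1],[58,73,0,0,0,-0.07,-1],[78,97,0,0,0,-0.09,-1],[97,121,0,0,0,-0.115,-1],[116,145,0,0,0,-0.138,-1],[136,169,0,0,0,-0.16,-1],[146,193,2,0,0,-0.187,-1],[156,217,4,0,0,-0.214,-1],[166,241,6,0,0,-0.24,-1],[176,265,7,0,0,-0.267,-1],[186,288,8,0,0,-0.294,-1],[196,312,9,0,0,-0.32,-1],[206,336,9,0,0,-0.348,-1],[206,336,9,0,0,-0.348,-1],[206,336,9,0,0,-0.348,-1]]]'
python3 - <<'E'
from h import *
st()
rows([((.5683,.1307,.156),tool(90.7),5)])
E
```

```text
clock: 14.22
position: [0.5683, 0.1307, 0.4118]
ee_rot: [-0.02, 3.141, -0.001]
force: [-0.1, 0.1, 0.2]
width: 0.998
t 14.22 grasp [0.5683 0.1306 0.2528] y [-0.013  1.    -0.001] z [ 0.    -0.001 -1.   ] F [-0.1  0.1  0.2] w 0.998 j [-0.58  0.37  0.37  1.69 -0.14  1.11  1.41]
[0, 0, 19, 0, 0, 0] [0, 0, 39, 0, 0, 0] [0, 0, 58, 0, 0, 0] [0, 0, 77, 0, 0, 0] [0, 0, 97, -1, 0, 1]
```

```bash
python3 -m pendant '[[[0,0,19,0,0,0,-1],[0,0,39,0,0,0,-1],[0,0,58,0,0,0,-1],[0,0,77,0,0,0,-1],[0,0,97,0,0,0,-1],[0,0,97,0,0,0,-1],[0,0,97,0,0,0,-1]]]'
python3 - <<'E'
from h import *
st()
E
```

```text
clock: 15.1
position: [0.5686, 0.1303, 0.3155]
ee_rot: [-0.019, 3.141, -0.0]
force: [-0.1, 0.3, -0.0]
width: 1.0
t 15.1 grasp [0.5687 0.1303 0.1565] y [-0.012  1.    -0.   ] z [ 0.001 -0.    -1.   ] F [-0.1  0.3 -0. ] w 1.0 j [-0.56  0.47  0.34  1.81 -0.19  0.9   1.45]
```

```bash
python3 -m pendant '[[[0,0,0,0,0,0,1],[0,0,0,0,0,0,1],[0,0,0,0,0,0,1],[0,0,0,0,0,0,1],[0,0,0,0,0,0,1],[0,0,0,0,0,0,1],[0,0,0,0,0,0,1],[0,0,0,0,0,0,1],[0,0,0,0,0,0,1],[0,0,0,0,0,0,1]]]' 20
python3 - <<'E'
from h import *
st()
E
python3 -m pendant '[[[0,0,-20,0,0,0,1],[0,0,-40,0,0,0,1],[0,0,-60,0,0,0,1],[0,0,-80,0,0,0,1],[0,0,-100,0,0,0,1],[0,0,-115,0,0,0,1],[0,0,-115,0,0,0,1]]]'
python3 - <<'E'
from h import *
st()
s=get_image('side');crop('',s,240,60,400,180,'pics/s7.png')
g=arm.observe()['position']
rows([((.57,-.05,.265),tool(80),7),((.6064,-.2389,.265),tool(70.8),8)])
E
```

```text
clock: 16.35
position: [0.5682, 0.1309, 0.3147]
ee_rot: [0.021, -3.141, -0.0]
force: [-0.6, 0.2, -0.9]
width: 0.343
t 16.35 grasp [0.5682 0.1309 0.1557] y [-0.013  1.     0.   ] z [-0.  0. -1.] F [-0.6  0.2 -0.9] w 0.343 j [-0.56  0.47  0.33  1.81 -0.19  0.9   1.45]
clock: 17.23
position: [0.5684, 0.1309, 0.4306]
ee_rot: [-0.021, 3.14, 0.001]
force: [-1.1, 0.3, -0.8]
width: 0.344
t 17.23 grasp [0.5687 0.131  0.2716] y [-0.013  1.     0.001] z [ 0.002  0.001 -1.   ] F [-1.1  0.3 -0.8] w 0.344 j [-0.59  0.35  0.37  1.66 -0.14  1.15  1.4 ]
pics/s7.png 5.0
[0, -26, 1, 0, 0, 27] [0, -52, 2, 0, 0, 54] [0, -78, 2, 0, 0, 80] [0, -103, 3, 0, 0, 107] [0, -129, 4, 0, 0, 134] [1, -155, 5, 0, 0, 161] [1, -181, 6, 0, 0, 188]
[-4, -205, 6, 0, 0, 208] [-8, -228, 6, 0, 0, 228] [-12, -252, 6, 0, 0, 248] [-16, -276, 6, 0, 0, 268] [-21, -299, 6, 0, 0, 288] [-25, -323, 6, 0, 0, 308] [-29, -347, 6, 0, 0, 328] [-33, -370, 6, 0, 0, 348]
```

View pics/s7.png

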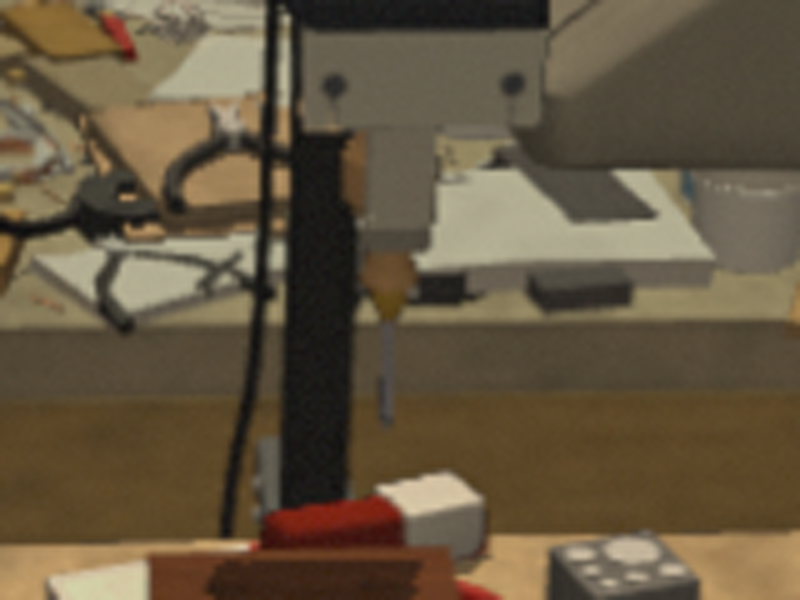

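```bash
python3 -m pendant '[[[0,-26,0,0,0,0.027,1],[0,-52,0,0,0,0.054,1],[0,-78,0,0,0,0.08,1],[0,-103,0,0,0,0.107,1],[0,-129,0,0,0,0.134,1],[1,-155,0,0,0,0.161,1],[1,-181,0,0,0,0.188,1],[-4,-205,0,0,0,0.208,1],[-8,-228,0,0,0,0.228,1],[-12,-252,0,0,0,0.248,1],[-16,-276,0,0,0,0.268,1],[-21,-299,0,0,0,0.288,1],[-25,-323,0,0,0,0.308,1],[-29,-347,0,0,0,0.328,1],[-33,-370,0,0,0,0.348,1],[-33,-370,0,0,0,0.348,1],[-33,-370,0,0,0,0.348,1]]]'
python3 - <<'E'
from h import *
st()
s=get_image('side');cv2.imwrite('pics/side8.png',s[:,:,::-1])
crop('',s,330,200,450,350,'pics/s8.png')
o=arm.observe();r=R.from_rotvec(o['ee_rot']);g=o['position']+.159*r.apply([0,0,1])
for d in(.038,.052,.094): print((proj('side',g+d*r.apply([0,0,1]))+.5-[330,200])*4)
print((proj('side',[.6064,-.2389,.118])+.5-[330,200])*4)
rows([((.6064,-.2389,.18),tool(70.8),1)])
E
```

```text
clock: 19.4
position: [0.6062, -0.2384, 0.4295]
ee_rot: [-0.523, -3.097, -0.001]
force: [-0.1, 0.4, -0.8]
width: 0.344
t 19.4 grasp [ 0.6062 -0.2383  0.2705] y [0.328 0.945 0.001] z [-0.     0.001 -1.   ] F [-0.1  0.4 -0.8] w 0.344 j [-0.05  0.49  0.53  1.5  -0.26  1.22  1.76]
pics/s8.png 4.0
[[173.09336643 137.22651083]]
[[169.6810592 176.0551612]]
[[159.78508131 287.66866306]]
[[147.86224902 434.24141458]]
[0, -1, 91, 1, 0, 1]
```

View pics/s8.png

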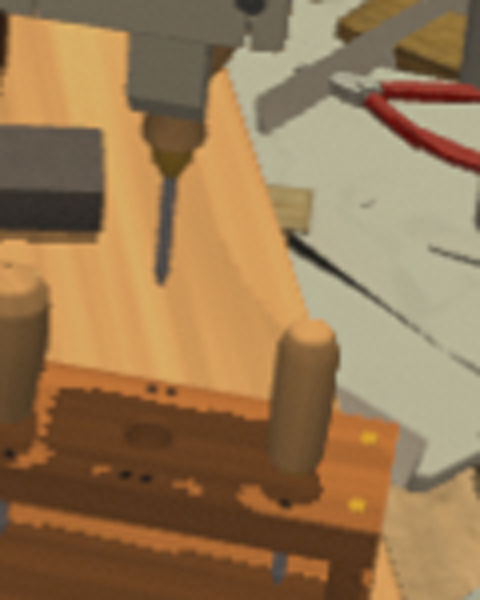

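```bash
python3 -m pendant '[[[0,-0.5,20,0,0,0,1],[0,-0.5,40,0,0,0,1],[0,-0.5,55,0,0,0,1],[0,-0.5,65,0,0,0,1],[0,-0.5,75,0,0,0,1],[0,-0.5,85,0,0,0,1],[0,-0.5,92,0,0,0,1],[0,-0.5,99,0,0,0,1],[0,-0.5,106,0,0,0,1],[0,-0.5,112,0,0,0,1],[0,-0.5,112,0,0,0,1]]]'
python3 - <<'E'
from h import *
st()
s=get_image('side')
crop('',s,330,200,450,350,'pics/s9.png')
E
```

```text
clock: 20.82
position: [0.6058, -0.239, 0.3172]
ee_rot: [-0.523, -3.097, -0.0]
force: [-0.0, 0.3, -0.3]
width: 0.344
t 20.82 grasp [ 0.6057 -0.239   0.1582] y [ 0.329  0.944 -0.   ] z [-0.001  0.    -1.   ] F [-0.   0.3 -0.3] w 0.344 j [-0.02  0.59  0.49  1.63 -0.32  1.    1.81]
pics/s9.png 4.0
```

View pics/s9.png

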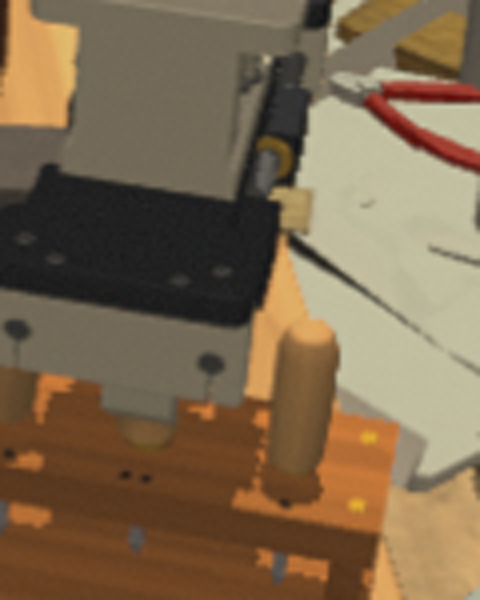

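Blade is through the hole with no force. I seat it the last 2.5 mm, release and lift.

```bash
python3 -m pendant '[[[0,0,1,0,0,0,1],[0,0,2.5,0,0,0,1],[0,0,2.5,0,0,0,1]]]';python3 -m pendant '[[[0,0,0,0,0,0,-1],[0,0,0,0,0,0,-1],[0,0,0,0,0,0,-1],[0,0,0,0,0,0,-1],[0,0,0,0,0,0,-1],[0,0,0,0,0,0,-1]]]';  python3 -m pendant '[[[0,0,-20,0,0,0,-1],[0,0,-40,0,0,0,-1],[0,0,-60,0,0,0,-1],[0,0,-80,0,0,0,-1],[0,0,-90,0,0,0,-1],[0,0,-90,0,0,0,-1]]]'
python3 - <<'E'
from h import *
st()
s=get_image('side');crop('',s,260,200,460,350,'pics/s10.png')
rows([((.561,-.223,.246),tool(70.8),3),((.561,-.223,.154),tool(70.8),6)])
E
```

```text
clock: 21.25
position: [0.6059, -0.239, 0.3152]
ee_rot: [-0.524, -3.098, -0.0]
force: [-0.5, -0.0, -0.4]
width: 0.345
clock: 22.0
position: [0.6059, -0.2391, 0.3152]
ee_rot: [-0.523, -3.098, 0.0]
force: [-0.2, -0.1, -0.1]
width: 0.947
clock: 22.75
position: [0.606, -0.2392, 0.4056]
ee_rot: [0.523, 3.097, -0.0]
force: [0.9, 0.4, -0.1]
width: 1.002
t 22.75 grasp [ 0.6061 -0.2392  0.2466] y [0.329 0.944 0.   ] z [ 0.001 -0.    -1.   ] F [ 0.9  0.4 -0.1] w 1.002 j [-0.05  0.51  0.53  1.53 -0.27  1.17  1.77]
pics/s10.png 4.0
[16, 0, 0, 0, 0, 0] [32, 0, 0, 0, 0, 0] [48, 0, 0, 0, 0, 0]
[48, 0, 15, 0, 0, 0] [48, 0, 31, 0, 0, 0] [48, 0, 46, 0, 0, 0] [48, 0, 61, 0, 0, 0] [48, 0, 77, 0, 0, 0] [48, 0, 92, 0, 0, 0]
```

View pics/s10.png

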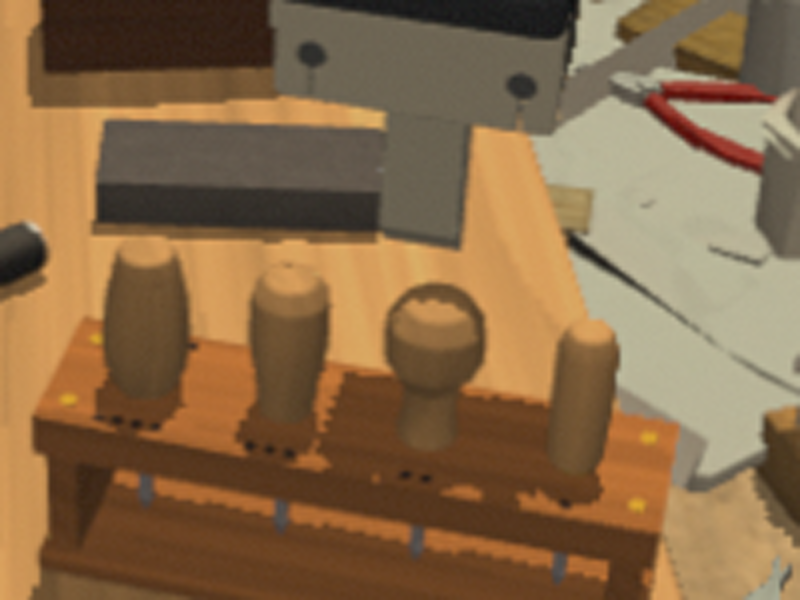

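All four gravers stand home (side crop: slim 580,400; mushroom 430,350; pear 288,340; barrel 145,320). Going for the pear.

```bash
python3 -m pendant '[[[16,0,0,0,0,0,-1],[32,0,0,0,0,0,-1],[48,0,0,0,0,0,-1],[48,0,0,0,0,0,-1],[48,0,15,0,0,0,-1],[48,0,31,0,0,0,-1],[48,0,46,0,0,0,-1],[48,0,61,0,0,0,-1],[48,0,77,0,0,0,-1],[48,0,92,0,0,0,-1],[48,0,92,0,0,0,-1]]]'
python3 - <<'E'
from h import *
st()
E
```

```text
clock: 24.18
position: [0.5602, -0.2231, 0.3119]
ee_rot: [-0.523, -3.096, -0.0]
force: [0.1, 0.3, 0.6]
width: 0.999
t 24.18 grasp [ 0.5599 -0.223   0.1529] y [ 0.329  0.944 -0.   ] z [-0.002  0.001 -1.   ] F [0.1 0.3 0.6] w 0.999 j [-0.05  0.52  0.49  1.77 -0.3   0.93  1.81]
```

```bash
python3 -m pendant '[[[-0.5,0,-1,0,0,0,1],[-0.5,0,-1,0,0,0,1],[-0.5,0,-1,0,0,0,1],[-0.5,0,-1,0,0,0,1],[-0.5,0,-1,0,0,0,1],[-0.5,0,-1,0,0,0,1],[-0.5,0,-1,0,0,0,1],[-0.5,0,-1,0,0,0,1],[-0.5,0,-1,0,0,0,1],[-0.5,0,-1,0,0,0,1]]]' 30; python3 -m pendant '[[[0,0,0,0,0,0,1],[0,0,-15,0,0,0,1],[0,0,-30,0,0,0,1],[0,0,-45,0,0,0,1],[0,0,-60,0,0,0,1],[0,0,-80,0,0,0,1],[0,0,-100,0,0,0,1],[0,0,-120,0,0,0,1],[0,0,-120,0,0,0,1]]]';python3 - <<'E'
from h import *
st()
s=get_image('side');cv2.imwrite('pics/side11.png',s[:,:,::-1]);crop('',s,240,170,440,320,'pics/s11.png')
r1=tool(90); tilt=r1*R.from_rotvec([0,-np.pi/4,0]);print(tilt.apply([0,0,1]))
tip=np.array([.59,0.0,.115]);
for T in (tilt,):
  g=tip-T.apply([0,0,1])*.092;print(g)
rows([((.50,-.09,.30),tool(80),7),((.48,0.,.30),tool(90),5),(g+[0,0,.06],tilt,8),(g,tilt,4)])
E
```

```text
clock: 25.42
position: [0.561, -0.2234, 0.3142]
ee_rot: [-0.524, -3.098, -0.0]
force: [0.1, 0.4, 0.5]
width: 0.275
clock: 26.55
position: [0.5613, -0.2238, 0.4362]
ee_rot: [0.523, 3.094, -0.0]
force: [-0.4, 0.1, -1.6]
width: 0.278
t 26.55 grasp [ 0.5618 -0.2239  0.2772] y [0.329 0.944 0.   ] z [ 0.003 -0.001 -1.   ] F [-0.4  0.1 -1.6] w 0.278 j [-0.09  0.4   0.55  1.62 -0.22  1.18  1.74]
pics/s11.png 4.0
[ 7.07106781e-01 -4.32978028e-17 -7.07106781e-01]
[5.24946176e-01 3.98339786e-18 1.80053824e-01]
[14, 15, -3, 0, 0, -23] [29, 30, -7, 0, 0, -46] [43, 45, -10, 0, 1, -69] [58, 61, -14, 0, 1, -92] [72, 76, -17, 0, 1, -115] [87, 91, -21, 0, 1, -137] [101, 106, -24, 0, 1, -160]
[111, 122, -24, 0, 1, -195] [121, 137, -24, 0, 1, -230] [131, 153, -24, 0, 1, -265] [140, 169, -24, 0, 1, -300] [150, 185, -24, 0, 1, -335]
[158, 182, -11, -16, -96, -335] [166, 179, 2, -33, -193, -334] [174, 176, 16, -49, -290, -332] [182, 173, 29, -66, -388, -331] [190, 171, 42, -82, -485, -328] [198, 168, 56, -99, -582, -325] [206, 165, 69, -115, -679, -322] [214, 162, 82, -131, -776, -317]
[214, 162, 97, -131, -776, -317] [214, 162, 112, -131, -776, -317] [214, 162, 127, -131, -776, -317] [214, 162, 142, -131, -776, -317]
```

View pics/s11.png

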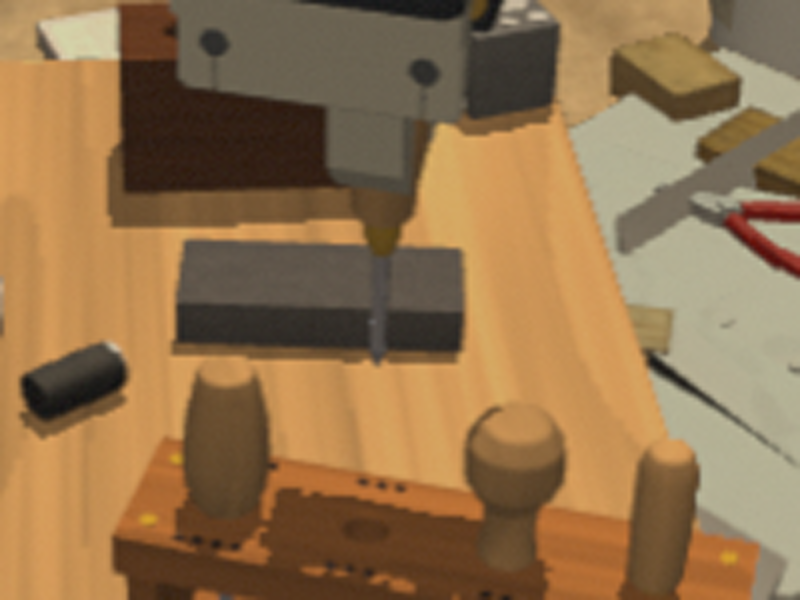

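```bash
python3 -m pendant '[[[0,10,-8,0,0,0,1],[0,25,-16,0,0,0,1],[0,50,-24,0,0,0,1],[0,75,-24,0,0,0,1],[20,95,-24,0,0,-0.05,1],[45,115,-24,0,0,-0.1,1],[70,135,-24,0,0,-0.15,1],[95,150,-24,0,0,-0.2,1],[120,165,-24,0,0,-0.25,1],[140,178,-24,0,0,-0.3,1],[150,185,-24,0,0,-0.335,1],[150,185,-24,0,0,-0.335,1]]]'
python3 - <<'E'
from h import *
st()
tilt=tool(90)*R.from_rotvec([0,-np.pi/4,0]);tip=np.array([.585,0.002,.118]);g=tip-tilt.apply([0,0,1])*.092
rows([(g+[0,0,.05],tilt,9),(g,tilt,4)])
E
```

```text
clock: 28.1
position: [0.4801, 0.0012, 0.4584]
ee_rot: [-0.003, 3.141, 0.0]
force: [0.0, -1.3, -0.7]
width: 0.275
t 28.1 grasp [0.4802 0.0012 0.2994] y [-0.002  1.     0.   ] z [ 0.  0. -1.] F [ 0.  -1.3 -0.7] w 0.275 j [-0.47  0.15  0.41  1.86 -0.06  1.15  1.54]
[8, 0, 13, 0, -87, 0] [16, 0, 25, 0, -174, 0] [24, 0, 38, 0, -262, 0] [32, 0, 50, 0, -349, 1] [40, 1, 63, 0, -436, 1] [48, 1, 75, 1, -523, 1] [56, 1, 88, 1, -611, 1] [65, 1, 100, 1, -698, 1] [73, 1, 113, 1, -785, 1]
[73, 1, 125, 1, -785, 1] [73, 1, 138, 1, -785, 1] [73, 1, 150, 1, -785, 1] [73, 1, 163, 1, -785, 1]
```

```bash
python3 -m pendant '[[[8,0,13,0,-0.087,0,1],[16,0,25,0,-0.174,0,1],[24,0,38,0,-0.262,0,1],[32,0,50,0,-0.35,0,1],[40,1,63,0,-0.436,0,1],[48,1,75,0,-0.523,0,1],[56,1,88,0,-0.61,0,1],[65,1,100,0,-0.7,0,1],[73,1,113,0,-0.785,0,1],[73,1,113,0,-0.785,0,1],[73,1,113,0,-0.785,0,1]]]'
python3 - <<'E'
from h import *
st()
s=get_image('side');cv2.imwrite('pics/side12.png',s[:,:,::-1])
tilt=tool(90)*R.from_rotvec([0,-np.pi/4,0]);tip=np.array([.585,0.002,.118]);g=tip-tilt.apply([0,0,1])*.092
rows([(g,tilt,4)])
E
```

```text
clock: 29.48
position: [0.4169, -0.0135, 0.3561]
ee_rot: [0.037, 2.423, -0.093]
force: [0.3, 0.2, 0.4]
width: 0.274
t 29.48 grasp [ 0.5211 -0.0258  0.2366] y [ 0.052  0.997 -0.057] z [ 0.655 -0.077 -0.751] F [0.3 0.2 0.4] w 0.274 j [-0.51  0.    0.33  2.45  1.6   0.19 -0.17]
[12, 5, 10, -19, -17, 0] [23, 9, 19, -38, -33, 1] [35, 14, 29, -57, -50, 1] [47, 18, 38, -76, -66, 1]
```

View pics/side12.png

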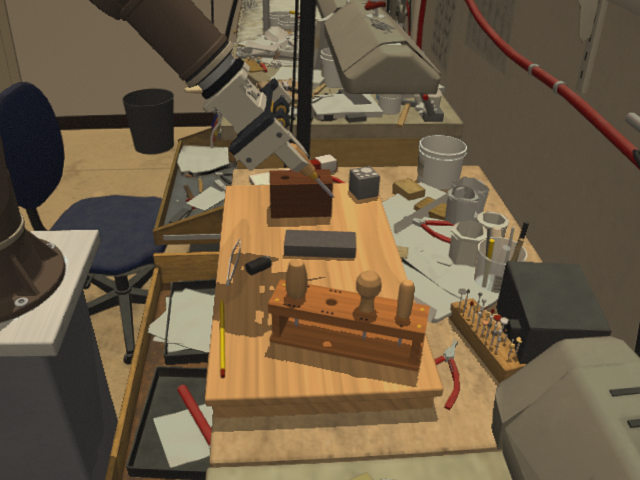

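Run:
```python
from h import *
o=arm.observe();r=R.from_rotvec(o['ee_rot']);g=o['position']+.159*r.apply([0,0,1]);tip=g+.092*r.apply([0,0,1]);print(tip)
rows([(g+np.array([.6,0,.125])-tip,r,5)])
```

```text
[ 0.58160874 -0.03248168  0.16752278]
[3, 7, 8, 0, 0, 0] [6, 14, 17, 0, 0, 0] [9, 21, 25, 0, 0, 0] [11, 29, 33, 0, 0, 0] [14, 36, 41, 0, 0, 0]
```

```bash
python3 -m pendant '[[[3,7,8,0,0,0,1],[6,14,17,0,0,0,1],[6,14,17,0,0,0,1]]]'
python3 - <<'E'
from h import *
st()
o=arm.observe();r=R.from_rotvec(o['ee_rot']);g=o['position']+.159*r.apply([0,0,1]);tip=g+.092*r.apply([0,0,1]);print(tip)
rows([(g+np.array([.6,0,.125])-tip,r,5)])
E
```

```text
clock: 29.9
position: [0.4242, -0.0001, 0.3382]
ee_rot: [0.034, 2.425, -0.093]
force: [-0.0, 0.5, -0.6]
width: 0.277
t 29.9 grasp [ 0.5281 -0.0123  0.2184] y [ 0.049  0.997 -0.058] z [ 0.653 -0.076 -0.753] F [-0.   0.5 -0.6] w 0.277 j [-0.51  0.06  0.3   2.46  1.87  0.21 -0.48]
[ 0.5881747  -0.01929869  0.14914278]
[1, 4, 5, 0, 0, 0] [3, 8, 10, 0, 0, 0] [4, 13, 15, 0, 0, 0] [5, 17, 20, 0, 0, 0] [7, 21, 24, 0, 0, 0]
```

Tracking as commanded; continue, adding a little tilt towards 45°.

```bash
python3 -m pendant '[[[2,4,5,0,0,0,1],[4,8,10,0,0,0,1],[6,13,15,0,0,0,1],[8,17,20,0,0,0,1],[9,21,24,0,0,0,1],[9,21,24,0,0,0,1],[9,21,24,0,0,0,1],[9,21,24,0,0,0,1]]]'
python3 - <<'E'
from h import *
st()
o=arm.observe();r=R.from_rotvec(o['ee_rot']);g=o['position']+.159*r.apply([0,0,1]);tip=g+.092*r.apply([0,0,1]);print(tip,np.degrees(np.arccos(-r.apply([0,0,1])[2])))
s=get_image('side');t=get_image('top');cv2.imwrite('pics/side13.png',s[:,:,::-1]);cv2.imwrite('pics/top13.png',t[:,:,::-1])
crop('',s,200,110,400,260,'pics/s13.png');crop('',t,240,180,400,300,'pics/t13.png')
print('pred tip side',(proj('side',tip)+.5-[200,110])*4,'top',(proj('top',tip)+.5-[240,180])*5)
E
```

```text
clock: 30.9
position: [0.4336, 0.0191, 0.3136]
ee_rot: [0.034, 2.424, -0.091]
force: [-0.5, -0.2, -0.9]
width: 0.275
t 30.9 grasp [0.5377 0.0071 0.194 ] y [ 0.049  0.997 -0.057] z [ 0.655 -0.075 -0.752] F [-0.5 -0.2 -0.9] w 0.275 j [-0.46  0.14  0.21  2.46  2.12  0.26 -0.79]
[5.97916719e-01 2.21608713e-04 1.24818689e-01] 41.231245609919114
pics/s13.png 4.0
pics/t13.png 5.0
pred tip side [[561.8969486  401.40231569]] top [[318.07783069 231.05632664]]
```

View pics/s13.png

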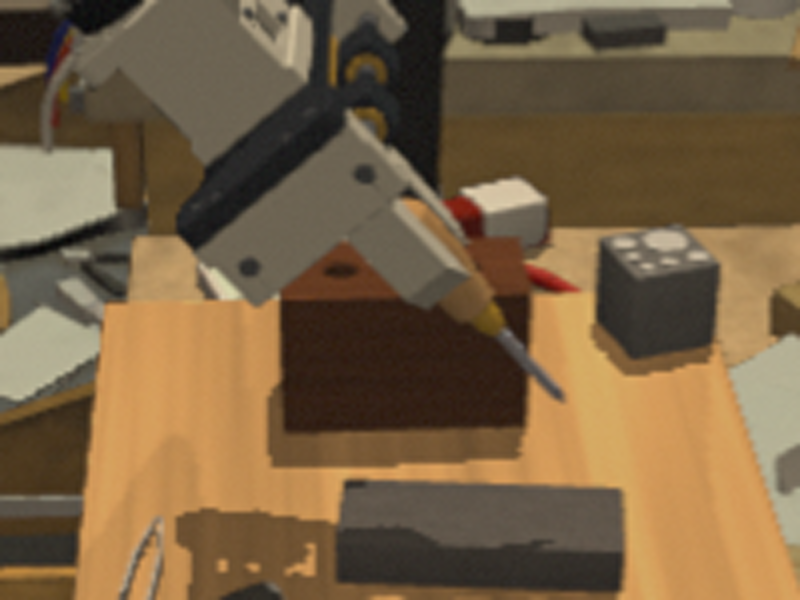

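View pics/t13.png

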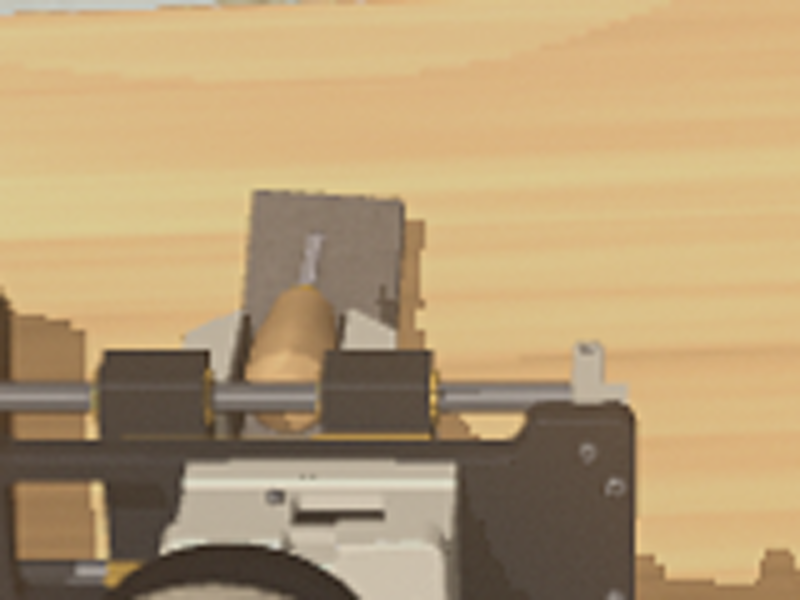

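Run:
```python
from h import *
f=lambda P,o,k:np.array(P)/k+np.array(o)-.5
tip=tri(f((562,398),(200,110),4),f((317,237),(240,180),5))
b=tri(f((500,330),(200,110),4),f((309,280),(240,180),5))
print(tip,b);d=b[0]-tip[0];print(np.degrees(np.arccos(d[2]/np.linalg.norm(d))),np.linalg.norm(d))
s=cv2.imread('pics/side13.png')[:,:,::-1];crop('',s,250,230,450,380,'pics/s14.png')
o=arm.observe();print(o['dq'].round(3))
```

```text
(array([0.59689454, 0.0006101 , 0.12589768]), np.float64(0.002177726255477603)) (array([0.57313229, 0.00252775, 0.15751254]), np.float64(0.0024573668342512266))
37.018492495281855 0.03959571685338618
pics/s14.png 4.0
[-0.002  0.001 -0.001  0.001  0.004  0.    -0.005]
```

View pics/s14.png

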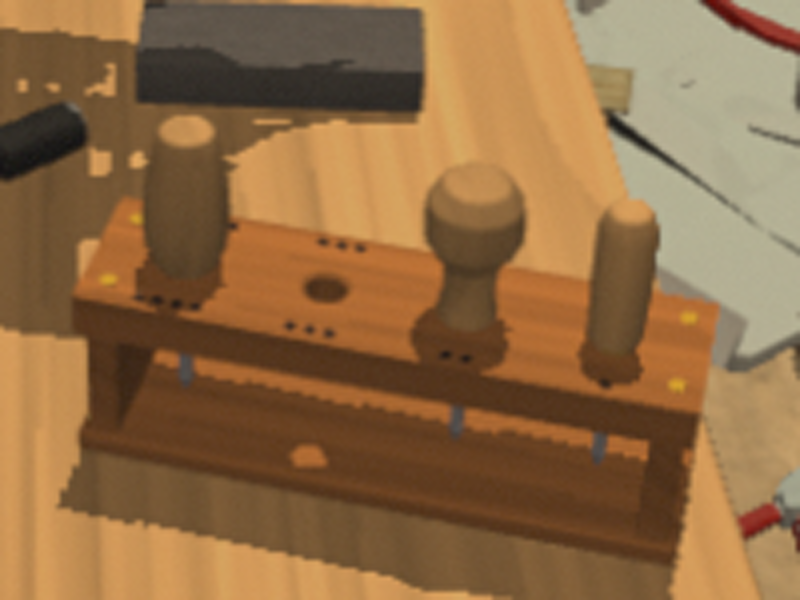

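Rack is fine. The angle (41° by kinematics, ~37° by a coarse two-view estimate) deserves more margin; add a few degrees of tilt.

```bash
python3 -m pendant '[[[0,0,0,0,-0.025,0,1],[0,0,0,0,-0.05,0,1],[0,0,0,0,-0.07,0,1],[0,0,0,0,-0.07,0,1],[0,0,0,0,-0.07,0,1],[0,0,0,0,-0.07,0,1]]]'
python3 - <<'E'
from h import *
st()
o=arm.observe();r=R.from_rotvec(o['ee_rot']);g=o['position']+.159*r.apply([0,0,1]);tip=g+.092*r.apply([0,0,1]);print(tip,np.degrees(np.arccos(-r.apply([0,0,1])[2])),o['dq'].round(3))
s=get_image('side');t=get_image('top')
crop('',s,300,170,360,215,'pics/s15.png');crop('',t,280,215,320,245,'pics/t15.png')
for d in(.036,.05,.092):
  X=g+d*r.apply([0,0,1]);print((proj('side',X)+.5-[300,170])*13.333,(proj('top',X)+.5-[280,215])*20)
E
```

```text
clock: 31.75
position: [0.4336, 0.0193, 0.3134]
ee_rot: [0.03, 2.354, -0.091]
force: [-0.1, 0.5, 0.0]
width: 0.28
t 31.75 grasp [0.5458 0.0074 0.2014] y [ 0.049  0.997 -0.057] z [ 0.706 -0.075 -0.705] F [-0.1  0.5  0. ] w 0.28 j [-0.39  0.15  0.11  2.48  2.31  0.35 -0.99]
[6.10770693e-01 5.56434325e-04 1.36599993e-01] 45.20537571263927 [ 0.002 -0.001 -0.001  0.     0.005  0.002 -0.002]
pics/s15.png 13.333333333333334
pics/t15.png 20.0
[[330.3737062  151.67365704]] [[398.38681882 400.62701951]]
[[411.31518193 227.61571584]] [[413.87747376 301.61280153]]
[[648.8404146  450.73100159]] [[458.0569774   19.70595883]]
```

View pics/s15.png

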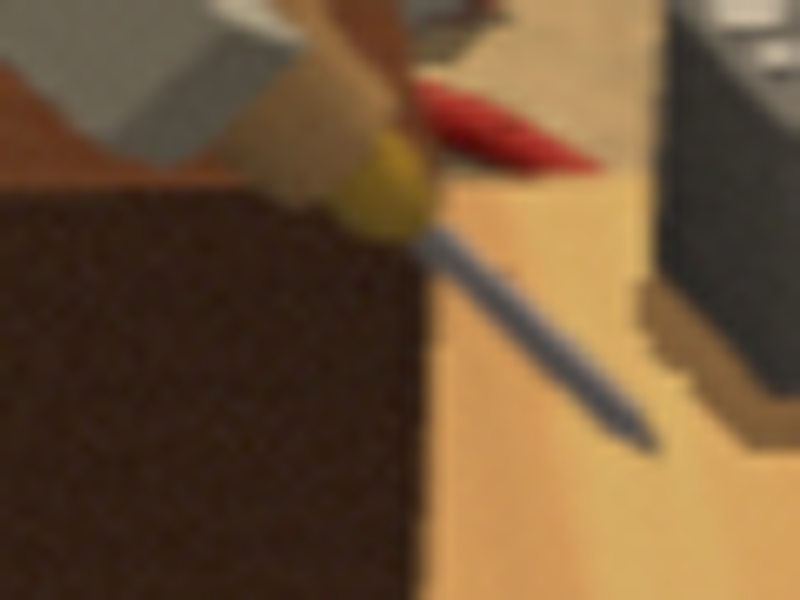

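View pics/t15.png

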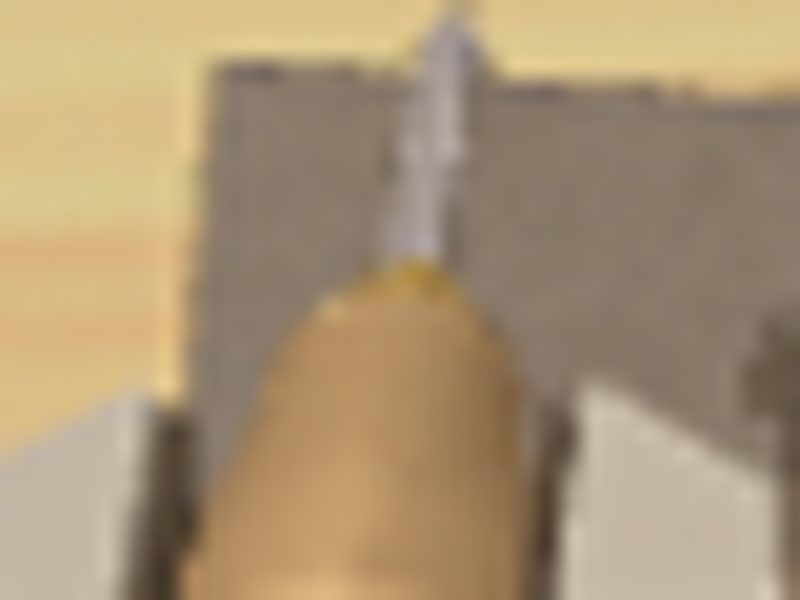

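Predicted ferrule/tip pixels match both views, so the graver has not turned in the grip and is at 45°. I bring the point slightly back and down for margin.

```bash
python3 -m pendant '[[[4,0,1,0,0,0,1],[8,0,2,0,0,0,1],[13,0,3,0,0,0,1],[13,0,3,0,0,0,1],[13,0,3,0,0,0,1],[13,0,3,0,0,0,1],[13,0,3,0,0,0,1]]]'
python3 - <<'E'
from h import *
st()
o=arm.observe();r=R.from_rotvec(o['ee_rot']);g=o['position']+.159*r.apply([0,0,1]);tip=g+.092*r.apply([0,0,1]);print(tip,np.degrees(np.arccos(-r.apply([0,0,1])[2])),o['dq'].round(3))
E
```

```text
clock: 32.72
position: [0.4266, 0.019, 0.3022]
ee_rot: [0.03, 2.354, -0.091]
force: [0.1, 0.6, 0.4]
width: 0.274
t 32.73 grasp [0.5388 0.0071 0.1902] y [ 0.049  0.997 -0.057] z [ 0.706 -0.075 -0.704] F [0.1 0.6 0.4] w 0.274 j [-0.36  0.17  0.07  2.51  2.38  0.39 -1.06]
[6.03795302e-01 2.50923395e-04 1.25411667e-01] 45.22824960529422 [-0.001  0.001 -0.002 -0.001  0.    -0.     0.   ]
```

Point is 57 mm above the stone, about 22 mm inside its far end and near its centreline, at 45.2°, still. Handing in.

Run:
```python
from cell import arm
print(arm.sign_off())
```

```text
the job is handed in; nothing more can be done
None
```

I put the slim graver into the one-dot hole, then the mushroom one into the two-dot hole, each seated and let go. I then drew the pear-handled one out, leaned it over and held it above the stone. I handed the job in at about 33 s; the sign-off gives no verdict.

**Last checks**
- **Angle and hold:** arm pose gives 45.2° from upright. The grip was set to 30 N, joint speeds were about zero, and the tool force was under 1 N.
- **Point:** about 57 mm above the stone's face, near its centreline and about 22 mm inside its far end. Its predicted position matched both camera views. The last 13 mm shift after that was checked by arm pose only.
- **Other gravers:** slim, mushroom and barrel looked upright and home in their holes in the last picture of the rack. I judged this by eye and did not measure it.

**Disagreements and failures**
- A rough two-view estimate at the previous pose gave 37° where the arm pose gave 41°. It came from loosely matched points on the blade. I added 4° of lean, and the predicted ferrule and point then matched both views.
- The first lean-over stopped short, at about 41° and 3 cm off to the side, because the wrist and elbow were near their limits. I corrected it with the later moves.

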